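Press a keyed drive shaft home in a coffee machine gearbox

ROBOT

A 6-joint arm with a two-finger parallel gripper is mounted at the origin on the work surface. World frame = base frame: x ahead of the robot, y to its left, z up, the work surface at z = 0. Lengths are in m, angles in degrees, forces in N, time in s.
With the tool pointing down it reaches from about 0.3 to 0.75 m from the base axis. Payload 8.5 kg.
Tool frame: the origin (TCP) lies between the finger pads; the fingertips stand 22 mm ahead of it and the grasp point (between the pads) lies 3 mm ahead of it (env.nose_length is the distance from the TCP to the fingertips, in m); z points along the fingers, x is the direction in which the jaws open and shut, and the axes are right-handed (so a half turn about z gives the same grasp; the last joint's range is limited). The gripper opens to 85 mm and grips with 20 to 120 N. Pads are 22 mm wide; open, the fingers measure 114 mm over their backs; the gripper's body (76 mm by 85 mm) begins 54 mm behind the grasp point. The pads swing forward as they close: fully open they stand 13 mm farther back than shut.
Start: joints at [61.404, 21.807, 74.336, -0, 83.858, -12.336], TCP at [0.154, 0.528, 0.253] pointing down, gripper open.
Joint ranges: [-178.18, 178.18], [-50.72, 133.34], [12.68, 142.11], [-81.47, 261.47], [9.98, 163.14], [-165.26, 165.26]. Speed limits (degrees/s): [136.94, 136.94, 180, 180, 180, 180].

INTERFACE

Orientations are given as a 3x3 rotation matrix whose columns are the frame's x, y, z axes.
In Python, from rig import env gives the robot as it stands.
- The arm moves only by the tool arm_command, never from a script. Its argument "steps" is a list of rows, each an object with "delta_pos": the shift along the world's x, y, z in mm, a list of three; "dr": the turn, a rotation vector about the world's x, y, z in degrees, a list of three. In form: [{"delta_pos": [dx, dy, dz], "dr": [wx, wy, wz]}, ...]. A call has 1 to 20 rows; each row shifts and turns the commanded pose from where the row before left it; what a row does not reach is not made up. A row lasts 1/10 s, in which the tool goes at most 50 mm and 8.59 degrees, less where a joint would pass 70% of its speed; a pose out of reach is approached as far as the arm can. A call with a gripper value outside its range is refused whole. "grip" is the opening, from 0 (shut) to 1 (fully open), set as the call begins (left out, the last holds). The fingers move at their own pace and stop on an object; "squeeze" is the grip in N (left out, the last holds). Time passes only in rows, so rows that do not move let the fingers close. It gives the time, the measured TCP pose, the force and the opening at its end, in the units of the state.
- env.observe(): the state, without advancing time (a new reading comes with each control period).
- env.get_image(name): name is "scene" or "top"; returns the picture (420x560x3 uint8, blue, green, red); there is no depth.
- env.get_calibration(name): a dict with "fx", "fy", "cx", "cy" (pixels), "view" (4x4, takes a point from world to camera coordinates). Camera axes: x right, y up, looking along -z (the intrinsics and any distortion apply to the point x, -y, -z); pixel columns grow to the right and rows downward; lengths in m; the calibration is good to about 2 mm. A picture is of the moment at which its call begins. get_calibration takes no time and is no camera call.
- env.close_job(): hands the job in, once; it reports no verdict.
The state is a dict: "time_s": time; "q": joint angles; "qvel": joint speeds; "joint_efforts": joint torques, N m; "position": TCP position; "tool_rot": TCP orientation; "ft_force": force on the tool from outside, world axes, zero at the start; "wrist_torque": the same for the moment, N m; "grip_width": finger opening in m.
Only numpy, scipy, OpenCV 4.12 (cv2) and the standard library are available. Lean on these libraries where they do the work, as an engineer would, in place of code of your own. Each camera call takes 0.05 s, during which the arm holds its last target. There are 200 camera calls.

TASK

Take the keyed steel shaft (the one with the hexagonal head) out of the parts rack and put it upright into the hub of the gearbox, turning it until its key slips into the keyway, then keep pushing against the spring inside until its flange sits flush on the hub. The program finishes while still holding the shaft pressed fully home: do not let go, because the retaining clip has yet to be fitted. Leave the round-headed shaft in the rack and the other things on the bench where they are.

Things in the scene. Friction and masses are not known exactly. Their poses are not given: they have to be found in the camera images.
- keyed_shaft: Steel drive shaft, 130-210 g, standing upright in one of the rack's two holes at the start. Origin: centre of the lower tip; z up the shaft, +x towards the key. From the tip up: 0-5 mm a cone widening from 10 to 16 mm diameter; 5-40 mm round, 16 mm diameter, with the key on one side; 40-46 mm a round flange, 38 mm diameter; 46-80 mm the hexagonal head.
- key (a point): Middle of the key's outer face, 12 mm from the shaft's axis and 23 mm above the tip. The key is 6 mm wide and runs from 12 to 34 mm above the tip. A tab on the flange, 8 mm wide and reaching 33 mm from the axis, sits directly above it and shows from above where the key is. Axes as keyed_shaft.
- head (a point): On the keyed shaft's axis, 70 mm above its tip: where to grip from above. The head is a hexagon, 24 mm across flats, from 46 to 80 mm above the tip. One pair of flats faces along the shaft's x (the key's direction), the others at 60 degree steps. Axes as keyed_shaft.
- flange (a point): Centre of the underside of the keyed shaft's flange, 40 mm above its tip, axes as keyed_shaft.
- gearbox: Black plastic gearbox, 150 x 120 x 56 mm, fixed to the bench, with an aluminium motor 44 mm in diameter on its +x side (to 143 mm from the origin). Origin: underside, on the hub's axis; z up. The steel hub stands out of its lid; a worm gear locks it, so it does not turn. Its keyway's angle is not reported: anywhere within 0.6 rad either side of the gearbox's +x direction.
- hub_face (a point): Centre of the hub's top face, 68 mm above the bench; axes as gearbox. Hub 44 mm across; upright bore 17.6 mm, no chamfer, with one keyway 8 mm wide, to 13.5 mm from the axis, open at the top (a notch seen from above). With the tip in the bore the key rests on the face, flange 28 mm above it, until turned to within about 0.1 rad of the keyway; then it can slide down.
- thrust (a joint): Travel in m of the sprung thrust pad at the bottom of the bore: 0 when free, grows as it is pushed down. The shaft's tip meets it when the flange is still 6 mm above the hub face; it then takes about 6 N, rising to about 10 N with the flange flush on the hub (0.006). Let go, it lifts the shaft again.
- rack: Grey plastic block, 80 x 210 x 52 mm, fixed to the bench, with two upright through holes of 27 mm diameter, 65 mm either side of its centre along its y. The shafts hang in them by their flanges, tip 12 mm above the bench. Origin: centre of the underside.
- plain_shaft: Bystander: a like steel shaft without key or tab, with a low round head 34 mm in diameter and 18 mm tall on its flange, in the rack's other hole. Origin: lower tip. Leave it in the rack.
- screwdriver: Bystander: screwdriver with a black handle lying on the bench beyond the work.
- screw_cup: Bystander: white plastic cup, 70 mm across, 60 mm tall, on the left of the bench.
- brew_cap: Bystander: black plastic stepped cap, 80 mm across, 75 mm tall, on the right of the bench.

How it is judged (in metres and radians):
On the way, in this order (a step that is already met when the one before it is completed fails the run):
1. the keyed shaft is lifted clear of the rack in the gripper (height (world z) of keyed_shaft above 0.056 m and contact force between the fingers and keyed_shaft above 1 N), for 0.1 s.
2. the key has slipped into the keyway of the hub (z of flange in the frame of hub_face below 0.022 m and horizontal distance between flange and hub_face below 0.003 m), for 0.1 s.
At the end, for the whole second after the job is handed in: The robot still holds the keyed shaft (finger contact over 1 N), keyed into the hub, upright within 0.06 rad, on the hub's axis within 3 mm, its flange within 2 mm of the hub face and the thrust pad held down by more than 4 mm, all at rest, through the last second (z of flange in the frame of hub_face below 0.002 m and horizontal distance between flange and hub_face below 0.003 m and angle between keyed_shaft's own z axis and vertical below 0.06 rad and value of joint thrust above 0.004 m and contact force between the fingers and keyed_shaft above 1 N and linear speed of keyed_shaft below 0.02 m/s); the arm keeps its last pose, push and grip.
It fails at once if the plain shaft is taken from its place (distance of plain_shaft from where it was at the start of the episode above 0.03 m).
It fails at once if another thing on the bench is disturbed (distance of any of screwdriver, screw_cup, brew_cap from where it was at the start of the episode above 0.03 m).
It also fails if it takes over 58 s, if anything falls off the work surface, if the arm or the gripper's body presses on something with over 40 N, if the wrist force passes 120 N, or if a joint passes its speed limit or range.

## Working session

There is one attempt and no reset: what is moved stays moved. The work goes in short steps, Python scripts to look and compute and a tool call to move; the robot and the scene stay as the last step left them, time stands still between calls to the robot, and variables do not carry over. Pictures are saved under pics/ and viewed, about 8 in all and at most 12, crops included, and the job is handed in when it is done.

Besides the shell and the picture viewer there is one more tool, called after "Call:" in YAML: its name, and indented under it one key for each argument. arm_command: Moves the arm, as the interface text tells. Its arguments: {"type":"object","properties":{"steps":{"type":"array"},"grip":{"type":"number"},"squeeze":{"type":"number"}},"required":["steps"]}

```bash
mkdir -p pics; ls; cat > h.py <<'E'
import numpy as np, cv2
from rig import env
def snap(n,f):
    im=env.get_image(n); cv2.imwrite('pics/'+f,im); return im
def ray(n,u,v,z):
    c=env.get_calibration(n); V=np.array(c['view']); R=V[:3,:3]; t=V[:3,3]
    p=np.array([(u-c['cx'])/c['fx'],(v-c['cy'])/c['fy']])
    d=R.T@np.array([p[0],-p[1],-1]); o=-R.T@t
    return o+d*(z-o[2])/d[2]
def proj(n,P):
    c=env.get_calibration(n); V=np.array(c['view']); q=V[:3,:3]@np.array(P)+V[:3,3]
    return c['cx']+c['fx']*q[0]/-q[2], c['cy']+c['fy']*-q[1]/-q[2]
E
python3 - <<'E'
from h import *
a=snap('scene','s0.png');b=snap('top','t0.png')
for n in('scene','top'):print({k:np.round(v,3).tolist() for k,v in env.get_calibration(n).items()})
s=env.observe();print(s['time_s'],s['ft_force'],s['grip_width'],np.round(s['tool_rot'],3))
E
```

```text
pics
{'fx': 495.695, 'fy': 495.695, 'cx': 297.322, 'cy': 204.362, 'view': [[-0.842, 0.54, 0.002, 0.554], [-0.439, -0.686, 0.581, 0.229], [0.315, 0.488, 0.814, -1.622], [0.0, 0.0, 0.0, 1.0]]}
{'fx': 391.839, 'fy': 391.839, 'cx': 279.673, 'cy': 211.886, 'view': [[-0.018, -1.0, -0.006, -0.011], [0.991, -0.018, 0.131, -0.622], [-0.131, -0.004, 0.991, -1.034], [0.0, 0.0, 0.0, 1.0]]}
0.1 [ 0.0583049  -0.30807749 -0.63059727] 0.08582577622018137 [[ 0.28   0.96  -0.001]
 [ 0.96  -0.28  -0.001]
 [-0.001 -0.    -1.   ]]
```

View pics/t0.png

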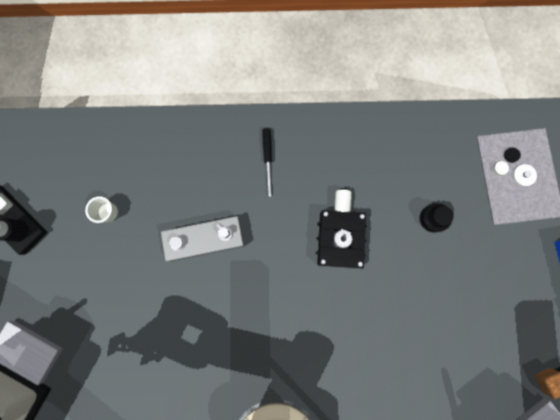

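View pics/s0.png

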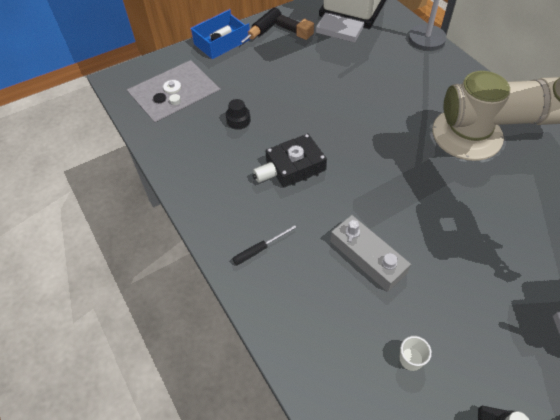

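The top view shows the rack, with shafts at about (176,242) and (225,231). The right-hand one appears to be the hex shaft. The gearbox hub is at (343,239) and the motor is up, in +x. Next I'll enlarge both.

```bash
python3 - <<'E'
from h import *
a=cv2.imread('pics/s0.png');b=cv2.imread('pics/t0.png')
def crop(i,u,v,w=40): return cv2.resize(i[v-w:v+w,u-w:u+w],(390,390),interpolation=cv2.INTER_CUBIC)[:290+100]
A=np.hstack([crop(b,225,231,20),crop(b,343,239,20)]);B=np.hstack([crop(a,353,229,20),crop(a,296,153,20)])
cv2.imwrite('pics/c0.png',cv2.resize(np.vstack([A,B]),(600,600)))
for z,p in((.098,(224,231)),(.058,(225,231)),(.068,(343,239))):print(ray('top',*p,z))
for z,p in((.098,(353,225)),(.068,(296,153))):print(ray('scene',*p,z))
E
```

```text
[0.5671369  0.12242787 0.098     ]
[0.57050128 0.12563904 0.058     ]
[ 0.54276362 -0.18833551  0.068     ]
[0.57021599 0.13160397 0.098     ]
[ 0.5470159 -0.1817553  0.068    ]
```

View pics/c0.png

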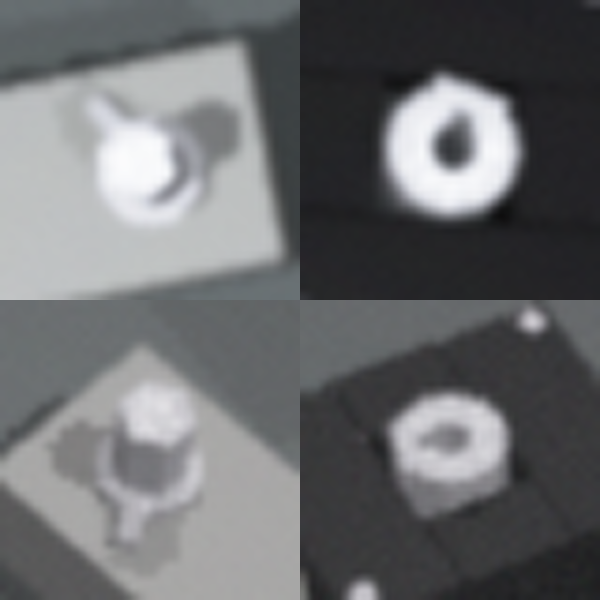

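The crops show the hex shaft with its tab pointing up-left in the top view, which is +x and +y. The hub's keyway notch points nearly +x, slightly right. Now I'll get sub-pixel measurements.

```bash
cat > m.py <<'E'
from h import *
def blob(im,u,v,w,lo,hi,k=8,pick='big'):
    g=cv2.cvtColor(im,cv2.COLOR_BGR2GRAY)[v-w:v+w,u-w:u+w]
    g=cv2.resize(g,None,fx=k,fy=k,interpolation=cv2.INTER_CUBIC)
    m=cv2.inRange(g,lo,hi)
    cs,h=cv2.findContours(m,cv2.RETR_CCOMP,cv2.CHAIN_APPROX_NONE)
    f=lambda c:(c.reshape(-1,2)+.5)/k-.5+[u-w,v-w]
    return [(cv2.contourArea(c)/k/k,f(c),h[0][i][3]>=0) for i,c in enumerate(cs) if cv2.contourArea(c)>4*k*k]
E
python3 - <<'E'
from m import *
a=cv2.imread('pics/s0.png');b=cv2.imread('pics/t0.png')
for n,im,u,v in(('top',b,343,239),('scene',a,296,152)):
  for th in(120,150,180):
    for ar,c,hole in blob(im,u,v,14,th,255):
        W=np.array([ray(n,*p,.068)[:2] for p in c])
        (x,y),r=cv2.minEnclosingCircle((W*1000).astype(np.float32))
        mo=cv2.moments((W*1e5).astype(np.int32)); cen=np.array([mo['m10'],mo['m01']])/mo['m00']/100
        d=W*1000-cen; i=np.argmax((d**2).sum(1))
        print(n,th,hole,round(ar),'circ',round(x,1),round(y,1),round(r,1),'cen',cen.round(1),'far',d[i].round(1),W.min(0).round(4),W.max(0).round(4))
# head and tab in top
for th in(215,230,240):
  for ar,c,hole in blob(b,224,231,14,th,255):
    print('head',th,hole,round(ar,1),c.mean(0).round(2),c.min(0).round(1),c.max(0).round(1))
# gearbox
g=cv2.cvtColor(b,cv2.COLOR_BGR2GRAY); print(g[222:246,212:238])
E
```

```text
top 120 False 258 circ 545.0 -187.8 25.5 cen [ 544.7 -187.7] far [25.6  3.5] [ 0.5208 -0.212 ] [ 0.5702 -0.1641]
top 120 True 20 circ 545.9 -189.1 8.1 cen [ 545.6 -188.4] far [ 7.9 -3.5] [ 0.538 -0.194] [ 0.5535 -0.1822]
top 150 False 238 circ 545.2 -187.9 24.3 cen [ 544.7 -187.8] far [24.5  3.6] [ 0.5218 -0.211 ] [ 0.5692 -0.165 ]
top 150 True 28 circ 546.6 -189.3 9.7 cen [ 546.  -188.7] far [ 9.7 -3.6] [ 0.5373 -0.1953] [ 0.5558 -0.1813]
top 180 False 218 circ 545.2 -188.0 23.2 cen [ 544.7 -187.9] far [23.5  3.4] [ 0.5225 -0.21  ] [ 0.5682 -0.166 ]
top 180 True 36 circ 546.9 -189.4 10.8 cen [ 546.3 -188.9] far [11.1 -2.8] [ 0.5363 -0.1965] [ 0.5575 -0.1803]
scene 120 False 170 circ 546.8 -184.9 29.6 cen [ 545.2 -186.5] far [17.9 26.2] [ 0.5199 -0.2135] [ 0.5709 -0.1575]
scene 150 False 136 circ 544.6 -189.1 24.0 cen [ 544.2 -188.8] far [23.9  4.4] [ 0.521 -0.212] [ 0.5683 -0.1654]
scene 150 True 14 circ 545.3 -190.7 9.5 cen [ 544.4 -189.7] far [ 9.8 -4. ] [ 0.5361 -0.1965] [ 0.5545 -0.1821]
scene 180 False 114 circ 544.1 -188.8 22.0 cen [ 543.9 -189.1] far [21.9  3.8] [ 0.5222 -0.2
[... 2243 characters left out ...]
29 223 203
  189 187 190 192 192 192 192 191]
 [192 193 192 193 193 192 193 194 197 207 215 221 220 222 219 216 208 197
  192 192 192 192 192 191 192 192]
 [192 192 192 192 192 191 192 193 193 195 198 200 201 203 199 198 195 193
  192 192 192 192 193 191 191 191]
 [194 193 192 192 192 192 192 192 192 193 193 193 194 194 193 192 193 192
  192 192 192 193 192 192 192 192]
 [193 192 193 193 193 193 193 192 192 194 193 192 192 192 193 192 192 193
  192 192 192 192 193 192 192 193]
 [194 194 194 192 192 192 192 193 192 193 193 193 193 193 193 193 192 192
  193 192 193 192 192 192 191 192]
 [193 194 194 193 193 193 192 193 193 193 193 194 193 193 194 194 193 192
  192 192 191 191 189 187 186 184]]
```

```bash
python3 - <<'E'
from m import *
a=cv2.imread('pics/s0.png');b=cv2.imread('pics/t0.png')
print('head',ray('top',222.6,231.8,.092).round(4),'fl',ray('top',224.5,232.9,.058).round(4),'tab',ray('top',217.6,225,.057).round(4))
# scene crop: origin (333,209), 7.5 px/px, second row
f=lambda x,y:(333+x/7.5-.5,209+(y-300)/7.5-.5)
for nm,p,z in(('head',(158,412),.092),('flange',(150,462),.058),('tab',(124,540),.057)):print('scene',nm,ray('scene',*f(*p),z).round(4))
# rack top outline
for ar,c,h in blob(b,203,238,45,160,215,4):
    if ar>500 and not h:
        W=np.array([ray('top',*p,.052)[:2] for p in c]);r=cv2.minAreaRect((W*1000).astype(np.float32));print(r)
# gearbox lid
for lo in(45,60):
  g=cv2.cvtColor(b,cv2.COLOR_BGR2GRAY)[200:275,310:375];m=cv2.inRange(g,0,lo)
  m=cv2.morphologyEx(m,cv2.MORPH_OPEN,np.ones((5,5)))
  c=max(cv2.findContours(m,0,1)[0],key=cv2.contourArea).reshape(-1,2)+[310,200]
  print(cv2.minAreaRect(np.array([ray('top',*p,.056)[:2]*1000 for p in c],np.float32)))
E
```

```text
head [0.5656 0.1269 0.092 ] fl [0.5654 0.127  0.058 ] tab [0.5871 0.1457 0.057 ]
scene head [0.5632 0.1256 0.092 ]
scene flange [0.5624 0.1251 0.058 ]
scene tab [0.5892 0.1461 0.057 ]Traceback (most recent call last):
  File "<stdin>", line 10, in <module>
  File "h.py", line 6, in ray
    c=env.get_calibration(n); V=np.array(c['view']); R=V[:3,:3]; t=V[:3,3]
ValueError: time passes only in moves, steps and waits
```

Call:
arm_command:
  steps:
    - {"delta_pos": [25.6,-25.1,-5],"dr": [0,0,-2.14]}
    - {"delta_pos": [25.6,-25.1,-5],"dr": [0,0,-2.14]}
    - {"delta_pos": [25.6,-25.1,-5],"dr": [0,0,-2.14]}
    - {"delta_pos": [25.6,-25.1,-5],"dr": [0,0,-2.14]}
    - {"delta_pos": [25.6,-25.1,-5],"dr": [0,0,-2.14]}
    - {"delta_pos": [25.6,-25.1,-5],"dr": [0,0,-2.14]}
    - {"delta_pos": [25.6,-25.1,-5],"dr": [0,0,-2.14]}
    - {"delta_pos": [25.6,-25.1,-5],"dr": [0,0,-2.14]}
    - {"delta_pos": [25.6,-25.1,-5],"dr": [0,0,-2.14]}
    - {"delta_pos": [25.6,-25.1,-5],"dr": [0,0,-2.14]}
    - {"delta_pos": [25.6,-25.1,-5],"dr": [0,0,-2.14]}
    - {"delta_pos": [25.6,-25.1,-5],"dr": [0,0,-2.14]}
    - {"delta_pos": [25.6,-25.1,-5],"dr": [0,0,-2.14]}
    - {"delta_pos": [25.6,-25.1,-5],"dr": [0,0,-2.14]}
    - {"delta_pos": [25.6,-25.1,-5],"dr": [0,0,-2.14]}
    - {"delta_pos": [25.6,-25.1,-5],"dr": [0,0,-2.14]}
    - {"delta_pos": [0,0,0],"dr": [0,0,0]}
    - {"delta_pos": [0,0,0],"dr": [0,0,0]}
  grip: 1

```text
time_s: 1.9
position: [0.5634, 0.1261, 0.1727]
tool_rot: [[0.772, 0.635, -0.001], [0.635, -0.772, 0.0], [-0.001, -0.001, -1.0]]
ft_force: [-0.8, 0.7, -0.1]
grip_width: 0.0856
```

Call:
arm_command:
  steps:
    - {"delta_pos": [1,0,-17.5],"dr": [0,0,0]}
    - {"delta_pos": [0,0,-17.5],"dr": [0,0,0]}
    - {"delta_pos": [0,0,-17.5],"dr": [0,0,0]}
    - {"delta_pos": [0,0,-17.5],"dr": [0,0,0]}
    - {"delta_pos": [0,0,-17.5],"dr": [0,0,0]}
    - {"delta_pos": [0,0,0],"dr": [0,0,0]}
    - {"delta_pos": [0,0,0],"dr": [0,0,0]}

```text
time_s: 2.6
position: [0.5642, 0.1272, 0.0864]
tool_rot: [[0.771, 0.637, 0.0], [0.637, -0.771, 0.0], [0.0, -0.0, -1.0]]
ft_force: [-0.1, -0.6, 0.2]
grip_width: 0.0853
```

Call:
arm_command:
  steps:
    - {"delta_pos": [0,0,0],"dr": [0,0,0]}
    - {"delta_pos": [0,0,0],"dr": [0,0,0]}
    - {"delta_pos": [0,0,0],"dr": [0,0,0]}
    - {"delta_pos": [0,0,0],"dr": [0,0,0]}
    - {"delta_pos": [0,0,0],"dr": [0,0,0]}
    - {"delta_pos": [0,0,0],"dr": [0,0,0]}
    - {"delta_pos": [0,0,0],"dr": [0,0,0]}
    - {"delta_pos": [0,0,0],"dr": [0,0,0]}
    - {"delta_pos": [0,0,0],"dr": [0,0,0]}
    - {"delta_pos": [0,0,0],"dr": [0,0,0]}
    - {"delta_pos": [0,0,0],"dr": [0,0,0]}
    - {"delta_pos": [0,0,0],"dr": [0,0,0]}
  grip: 0
  squeeze: 70

```text
time_s: 3.8
position: [0.5649, 0.1264, 0.0864]
tool_rot: [[0.772, 0.636, 0.001], [0.636, -0.772, -0.0], [0.001, 0.001, -1.0]]
ft_force: [-1.0, 1.2, 5.3]
grip_width: 0.0226
```

Call:
arm_command:
  steps:
    - {"delta_pos": [0,0,10],"dr": [0,0,0]}
    - {"delta_pos": [0,0,15],"dr": [0,0,0]}
    - {"delta_pos": [0,0,20],"dr": [0,0,0]}
    - {"delta_pos": [0,0,20],"dr": [0,0,0]}
    - {"delta_pos": [0,0,20],"dr": [0,0,0]}
    - {"delta_pos": [0,0,0],"dr": [0,0,0]}
    - {"delta_pos": [0,0,0],"dr": [0,0,0]}

```text
time_s: 4.5
position: [0.5643, 0.1264, 0.1704]
tool_rot: [[0.772, 0.636, -0.001], [0.636, -0.772, 0.0], [-0.0, -0.0, -1.0]]
ft_force: [-0.2, -0.6, -2.0]
grip_width: 0.0229
```

```bash
python3 - <<'E'
from h import *
a=snap('scene','s1.png');b=snap('top','t1.png')
def crop(i,P,n,w=30):
    u,v=map(int,proj(n,P)); print(n,u-w,v-w)
    return cv2.resize(i[v-w:v+w,u-w:u+w],(400,400),interpolation=cv2.INTER_CUBIC)
P=[.5645,.1262,.14]
cv2.imwrite('pics/c1.png',np.hstack([crop(b,P,'top'),crop(a,P,'scene')]))
E
```

```text
top 189 200
scene 325 183
```

View pics/c1.png

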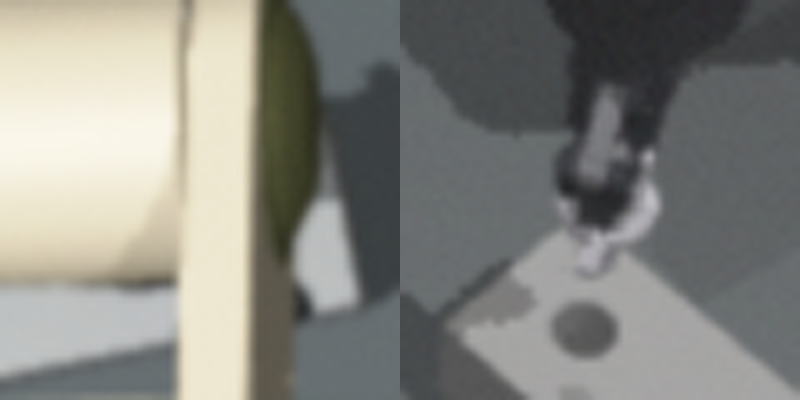

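Call:
arm_command:
  steps:
    - {"delta_pos": [-1.6,-24,0],"dr": [0,0,-4.6]}
    - {"delta_pos": [-1.6,-24,0],"dr": [0,0,-4.6]}
    - {"delta_pos": [-1.6,-24,0],"dr": [0,0,-4.6]}
    - {"delta_pos": [-1.6,-24,0],"dr": [0,0,-4.6]}
    - {"delta_pos": [-1.6,-24,0],"dr": [0,0,-4.6]}
    - {"delta_pos": [-1.6,-24,0],"dr": [0,0,-4.6]}
    - {"delta_pos": [-1.6,-24,0],"dr": [0,0,-4.6]}
    - {"delta_pos": [-1.6,-24,0],"dr": [0,0,-4.6]}
    - {"delta_pos": [-1.6,-24,0],"dr": [0,0,-4.6]}
    - {"delta_pos": [-1.6,-24,0],"dr": [0,0,-4.6]}
    - {"delta_pos": [-1.6,-24,0],"dr": [0,0,-4.6]}
    - {"delta_pos": [-1.6,-24,0],"dr": [0,0,-4.6]}
    - {"delta_pos": [-0.8,-26.7,0],"dr": [0,0,-4.6]}
    - {"delta_pos": [0,0,0],"dr": [0,0,0]}
    - {"delta_pos": [0,0,0],"dr": [0,0,0]}

```text
time_s: 6.1
position: [0.5442, -0.1883, 0.1698]
tool_rot: [[0.938, -0.347, -0.002], [-0.347, -0.938, 0.001], [-0.002, -0.001, -1.0]]
ft_force: [-0.0, 0.3, -1.3]
grip_width: 0.0228
```

```bash
python3 - <<'E'
from h import *
a=snap('scene','s2.png')
s=env.observe();print(s['position'],s['ft_force'])
P=[.5445,-.1883,.09];u,v=map(int,proj('scene',P));w=30;print(u-w,v-w)
im=cv2.resize(a[v-w:v+w,u-w:u+w],(600,600),interpolation=cv2.INTER_CUBIC)
# predicted flange ellipse (z: tip=.096) and hub rim
for z,r,c in((s['position'][2]-.0334,.019,(0,255,0)),(.068,.022,(0,0,255))):
    for t in np.arange(0,6.28,.3):
        x,y=proj('scene',[P[0]+r*np.cos(t),P[1]+r*np.sin(t),z]);cv2.circle(im,(int((x-u+w+.5)*10),int((y-v+w+.5)*10)),2,c,-1)
cv2.imwrite('pics/c2.png',im)
E
```

```text
[ 0.54430148 -0.1877056   0.17000975] [ 0.58896882 -0.06169149 -2.31708145]
265 116
```

View pics/c2.png

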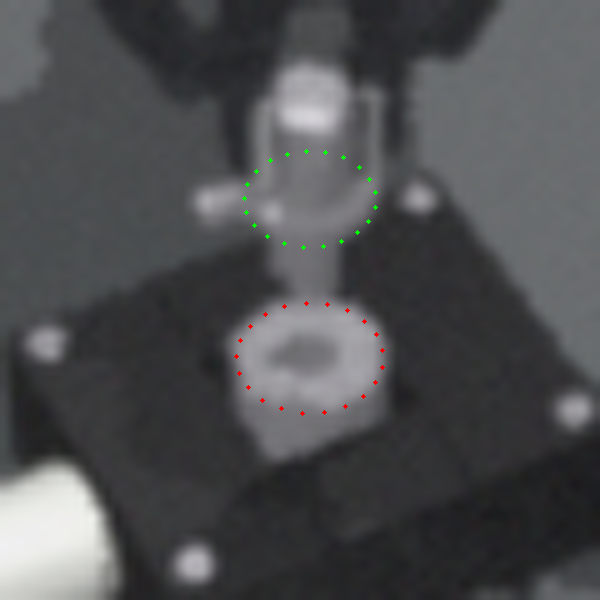

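```bash
python3 - <<'E'
from h import *
f=lambda x,y:(265+x/10-.5,116+y/10-.5)
g=lambda A,B,z:(ray('scene',*f(*B),z)-ray('scene',*f(*A),z))[:2]*1000
for A,B,z in(((311,200),(198,204),.1365),((308,352),(274,359),.068)):
    d=g(A,B,z);print(d,np.degrees(np.arctan2(d[1],d[0])))
E
```

```text
[ 28.31509005 -16.22309113] -29.8104915885228
[10.09472093 -3.13532896] -17.254321400753533
```

Call:
arm_command:
  steps:
    - {"delta_pos": [0.2,-0.3,-10],"dr": [0,0,0]}
    - {"delta_pos": [0,0,-10],"dr": [0,0,0]}
    - {"delta_pos": [0,0,-6],"dr": [0,0,0]}
    - {"delta_pos": [0,0,-3],"dr": [0,0,0]}
    - {"delta_pos": [0,0,-3],"dr": [0,0,0]}
    - {"delta_pos": [0,0,0],"dr": [0,0,0]}
    - {"delta_pos": [0,0,0],"dr": [0,0,0]}

```text
time_s: 6.85
position: [0.5449, -0.1887, 0.139]
tool_rot: [[0.938, -0.347, 0.0], [-0.347, -0.938, -0.0], [0.0, 0.0, -1.0]]
ft_force: [-0.2, -0.1, -2.8]
grip_width: 0.0226
```

Call:
arm_command:
  steps:
    - {"delta_pos": [0,0,-2],"dr": [0,0,0]}
    - {"delta_pos": [0,0,-2],"dr": [0,0,0]}
    - {"delta_pos": [0,0,-2],"dr": [0,0,0]}
    - {"delta_pos": [0,0,-1],"dr": [0,0,0]}
    - {"delta_pos": [0,0,0],"dr": [0,0,0]}

```text
time_s: 7.35
position: [0.5447, -0.1886, 0.1316]
tool_rot: [[0.938, -0.347, -0.0], [-0.347, -0.938, 0.0], [-0.0, -0.0, -1.0]]
ft_force: [-0.0, -0.6, -1.4]
grip_width: 0.0227
```

Call:
arm_command:
  steps:
    - {"delta_pos": [0,0,-1],"dr": [0,0,0]}
    - {"delta_pos": [0,0,-1],"dr": [0,0,0]}
    - {"delta_pos": [0,0,-1],"dr": [0,0,0]}
    - {"delta_pos": [0,0,0],"dr": [0,0,0]}

```text
time_s: 7.75
position: [0.5447, -0.1886, 0.1287]
tool_rot: [[0.938, -0.347, -0.0], [-0.347, -0.938, 0.0], [-0.0, -0.0, -1.0]]
ft_force: [0.9, 1.1, -1.5]
grip_width: 0.0229
```

Call:
arm_command:
  steps:
    - {"delta_pos": [0,0,-1],"dr": [0,0,0]}
    - {"delta_pos": [0,0,-1],"dr": [0,0,0]}
    - {"delta_pos": [0,0,0],"dr": [0,0,0]}

```text
time_s: 8.05
position: [0.5447, -0.1886, 0.1266]
tool_rot: [[0.938, -0.347, -0.0], [-0.347, -0.938, 0.0], [-0.0, -0.0, -1.0]]
ft_force: [0.1, 0.1, -1.1]
grip_width: 0.0228
```

Call:
arm_command:
  steps:
    - {"delta_pos": [0,0,-1],"dr": [0,0,0]}
    - {"delta_pos": [0,0,0],"dr": [0,0,0]}

```text
time_s: 8.25
position: [0.5448, -0.1886, 0.1257]
tool_rot: [[0.938, -0.347, -0.0], [-0.347, -0.938, 0.0], [-0.0, -0.0, -1.0]]
ft_force: [0.1, -0.0, -1.0]
grip_width: 0.0228
```

No contact force, so the key has probably found the keyway at the first angle. I'll keep going down and watch the force.

Call:
arm_command:
  steps:
    - {"delta_pos": [0,0,-1.5],"dr": [0,0,0]}
    - {"delta_pos": [0,0,-1.5],"dr": [0,0,0]}
    - {"delta_pos": [0,0,-1.5],"dr": [0,0,0]}
    - {"delta_pos": [0,0,0],"dr": [0,0,0]}

```text
time_s: 8.65
position: [0.5447, -0.1886, 0.1211]
tool_rot: [[0.938, -0.347, -0.0], [-0.347, -0.938, 0.0], [-0.001, -0.0, -1.0]]
ft_force: [-0.0, 0.2, -2.0]
grip_width: 0.0227
```

Call:
arm_command:
  steps:
    - {"delta_pos": [0,0,-1.5],"dr": [0,0,0]}
    - {"delta_pos": [0,0,-1.5],"dr": [0,0,0]}
    - {"delta_pos": [0,0,-1.5],"dr": [0,0,0]}
    - {"delta_pos": [0,0,0],"dr": [0,0,0]}

```text
time_s: 9.05
position: [0.5447, -0.1886, 0.1166]
tool_rot: [[0.938, -0.347, -0.0], [-0.347, -0.938, 0.0], [-0.0, -0.0, -1.0]]
ft_force: [-0.5, 0.5, -0.7]
grip_width: 0.0222
```

Call:
arm_command:
  steps:
    - {"delta_pos": [0,0,-1.5],"dr": [0,0,0]}
    - {"delta_pos": [0,0,-1.5],"dr": [0,0,0]}
    - {"delta_pos": [0,0,-1.5],"dr": [0,0,0]}
    - {"delta_pos": [0,0,0],"dr": [0,0,0]}

```text
time_s: 9.45
position: [0.5447, -0.1886, 0.1121]
tool_rot: [[0.938, -0.347, -0.0], [-0.347, -0.938, 0.0], [-0.0, -0.0, -1.0]]
ft_force: [-1.8, 0.3, -1.7]
grip_width: 0.0227
```

Call:
arm_command:
  steps:
    - {"delta_pos": [0,0,-1.5],"dr": [0,0,0]}
    - {"delta_pos": [0,0,-1.5],"dr": [0,0,0]}
    - {"delta_pos": [0,0,-1.5],"dr": [0,0,0]}
    - {"delta_pos": [0,0,0],"dr": [0,0,0]}

```text
time_s: 9.85
position: [0.5449, -0.1887, 0.1082]
tool_rot: [[0.938, -0.347, 0.0], [-0.347, -0.938, -0.0], [0.0, 0.0, -1.0]]
ft_force: [-1.0, 1.0, 4.3]
grip_width: 0.0229
```

Call:
arm_command:
  steps:
    - {"delta_pos": [0,0,-1],"dr": [0,0,0]}
    - {"delta_pos": [0,0,-1],"dr": [0,0,0]}
    - {"delta_pos": [0,0,0],"dr": [0,0,0]}

```text
time_s: 10.15
position: [0.5449, -0.1887, 0.1061]
tool_rot: [[0.938, -0.347, 0.0], [-0.347, -0.938, -0.0], [0.001, 0.0, -1.0]]
ft_force: [-1.9, 0.8, 5.6]
grip_width: 0.0229
```

Call:
arm_command:
  steps:
    - {"delta_pos": [0,0,-1],"dr": [0,0,0]}
    - {"delta_pos": [0,0,-1],"dr": [0,0,0]}
    - {"delta_pos": [0,0,0],"dr": [0,0,0]}

```text
time_s: 10.45
position: [0.5449, -0.1887, 0.1042]
tool_rot: [[0.938, -0.347, 0.001], [-0.347, -0.938, -0.0], [0.001, 0.0, -1.0]]
ft_force: [-1.9, 0.6, 5.7]
grip_width: 0.0224
```

Call:
arm_command:
  steps:
    - {"delta_pos": [0,0,-0.5],"dr": [0,0,0]}
    - {"delta_pos": [0,0,-0.5],"dr": [0,0,0]}
    - {"delta_pos": [0,0,0],"dr": [0,0,0]}
    - {"delta_pos": [0,0,0],"dr": [0,0,0]}

```text
time_s: 10.85
position: [0.5449, -0.1887, 0.1034]
tool_rot: [[0.938, -0.347, 0.001], [-0.347, -0.938, -0.0], [0.001, 0.0, -1.0]]
ft_force: [-1.2, 1.3, 7.6]
grip_width: 0.023
```

Call:
arm_command:
  steps:
    - {"delta_pos": [0,0,-0.5],"dr": [0,0,0]}
    - {"delta_pos": [0,0,0],"dr": [0,0,0]}
    - {"delta_pos": [0,0,0],"dr": [0,0,0]}

```text
time_s: 11.15
position: [0.5449, -0.1887, 0.1029]
tool_rot: [[0.938, -0.347, 0.001], [-0.347, -0.938, -0.0], [0.001, 0.0, -1.0]]
ft_force: [-2.2, 0.9, 8.0]
grip_width: 0.0223
```

Call:
arm_command:
  steps:
    - {"delta_pos": [0,0,-0.5],"dr": [0,0,0]}
    - {"delta_pos": [0,0,0],"dr": [0,0,0]}
    - {"delta_pos": [0,0,0],"dr": [0,0,0]}

```text
time_s: 11.45
position: [0.5449, -0.1887, 0.1025]
tool_rot: [[0.938, -0.347, 0.001], [-0.347, -0.938, -0.0], [0.001, 0.0, -1.0]]
ft_force: [-1.5, 1.2, 7.6]
grip_width: 0.0231
```

Call:
arm_command:
  steps:
    - {"delta_pos": [0,0,-0.5],"dr": [0,0,0]}
    - {"delta_pos": [0,0,0],"dr": [0,0,0]}
    - {"delta_pos": [0,0,0],"dr": [0,0,0]}

```text
time_s: 11.75
position: [0.5449, -0.1887, 0.1023]
tool_rot: [[0.938, -0.347, 0.001], [-0.347, -0.938, -0.001], [0.001, 0.0, -1.0]]
ft_force: [-2.7, 1.6, 10.7]
grip_width: 0.0232
```

Call:
arm_command:
  steps:
    - {"delta_pos": [0,0,-0.5],"dr": [0,0,0]}
    - {"delta_pos": [0,0,0],"dr": [0,0,0]}
    - {"delta_pos": [0,0,0],"dr": [0,0,0]}

```text
time_s: 12.05
position: [0.5449, -0.1887, 0.1023]
tool_rot: [[0.938, -0.347, 0.001], [-0.347, -0.938, -0.001], [0.001, 0.0, -1.0]]
ft_force: [-4.4, 2.5, 14.8]
grip_width: 0.0228
```

The tool has stopped at 0.1023 m, the predicted flush height, and the force is now rising. I'll add a small preload and check with a picture.

Call:
arm_command:
  steps:
    - {"delta_pos": [0,0,-0.5],"dr": [0,0,0]}
    - {"delta_pos": [0,0,0],"dr": [0,0,0]}
    - {"delta_pos": [0,0,0],"dr": [0,0,0]}
    - {"delta_pos": [0,0,0],"dr": [0,0,0]}
    - {"delta_pos": [0,0,0],"dr": [0,0,0]}

```text
time_s: 12.55
position: [0.5449, -0.1887, 0.1023]
tool_rot: [[0.938, -0.347, 0.001], [-0.347, -0.938, -0.001], [0.002, 0.001, -1.0]]
ft_force: [-6.3, 2.2, 19.5]
grip_width: 0.0229
```

```bash
python3 - <<'E'
from h import *
a=snap('scene','s3.png')
s=env.observe();print(s['position'],s['ft_force'],s['grip_width'],s['time_s'])
u,v=map(int,proj('scene',[.5445,-.1883,.075]));w=25
cv2.imwrite('pics/c3.png',cv2.resize(a[v-w:v+w,u-w:u+w],(600,600),interpolation=cv2.INTER_CUBIC))
E
```

```text
[ 0.54493781 -0.1886878   0.10230043] [-5.80004509  2.17903552 19.64141953] 0.022899573413814867 12.6
```

View pics/c3.png

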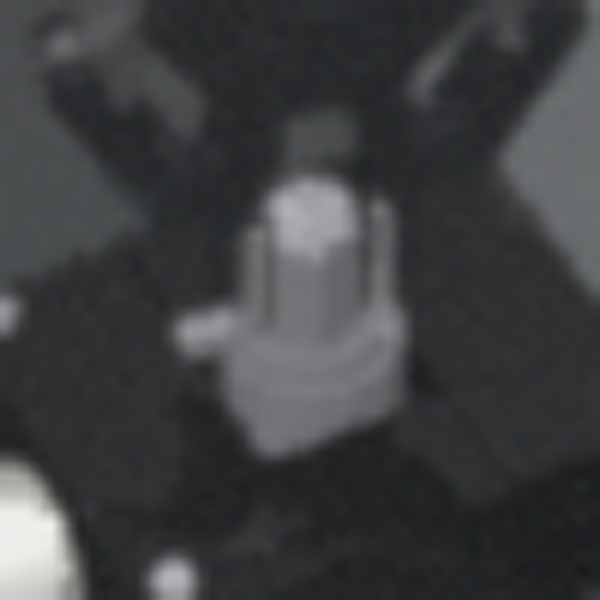

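The picture shows the flange seated on the hub around (315,340) with no gap, the tab at (200,330), and the fingers still on the head. Handing in.

```bash
python3 -c "
from rig import env
env.close_job();print(env.observe()['ft_force'])"
```

```text
the job is handed in; nothing more can be done
the job is handed in; nothing more can be done
```

I lifted the keyed shaft from the rack, turned it about 60° and lowered it into the hub. The key slid into the keyway at the first angle. I then pushed against the spring until the flange sat on the hub, and handed the job in at about 12.6 s with the gripper still holding the shaft.

**Last checks:**
- **Seating:** the tool stopped at 0.1023 m, which matches the predicted flush height of about 0.1024 m. The last three 0.5 mm push steps no longer lowered it noticeably; the upward force only rose, to about 20 N.
- **Spring:** the pad was met at about 0.108 m, so it is held down roughly 6 mm. This is inferred from tool height, because the thrust joint could not be read directly.
- **Grip:** the grip was set to 70 N and the opening read 22.9 mm on the 24 mm head, so it reads about 1 mm small. The last picture shows the flange on the hub with no visible gap.

**Disagreement:** a rough camera reading put the tab at −30°, but the gripper angle implied −20°. The camera put the keyway at about −17° to −20°. The key going in without resistance supports −20°.

I did not check the bystander objects with a final picture, but no move came near them.

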